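# Seat the keyed collar on the press gearbox shaft

## Task

Fit the aluminium collar that has a tab in its bore onto the upright keyed shaft of the etching press gearbox: set it over the shaft end with the tab side up, turn it with light pressure until its tab drops into the keyway, and bring it down fully home on the steel shoulder, then let go. Use light force only, never hammer or force it down on the shaft, and leave the other things on the table where they are.

Things in the scene. Friction and masses are not known exactly. Their poses are not given: they have to be found in the camera images.
- collar: Loose aluminium ring with a tab in its bore, 54 mm outside diameter, 22 mm high, 0.06 to 0.13 kg, bore 30.4 mm with a 2 mm chamfer at the lower mouth. Lies flat, tab side up, in one of three places. Origin: centre of the underside; z up; x points from the axis to the tab. Round outside, so it can be gripped across any diameter.
- tab (a point): Point on the collar: middle of the tab's inner top edge, 8 mm from the axis along the collar's x, 22 mm above the underside. The tab is 8.4 mm wide and fills only the upper bore, 12 to 22 mm above the underside, flush with the top; the lower 12 mm of the bore is plain.
- gearbox: Fixed grey gearbox 120 x 100 x 50 mm on a flange 160 x 110 x 8 mm. Origin: centre of its underside on the table; z up; x points to the side where a level steel stub (18 mm thick, 40 mm long, 26 mm above the table) sticks out. On top, on the origin's vertical axis, a steel boss 48 mm in diameter, 15 mm high, carries the upright shaft.
- seat (a point): Point on the gearbox: centre of the boss's top, the shoulder, 65 mm above the table, on the shaft's axis; axes as the gearbox. The collar is home with its underside on this shoulder; the shaft then stands 4 mm above the collar's top. With the tab not over the keyway it stops 14 mm higher, the tab on the shaft's end.
- shaft_end (a point): Point on the gearbox: centre of the shaft's upper end, 26 mm above the shoulder; axes as the gearbox, they do not show the keyway. Shaft 28 mm in diameter, end chamfer 2 mm wide, 3 mm high. Keyway 10 mm wide, open above and outward, floor 5.5 mm from the axis, full length. Seen from above it faces 0.3 to 2.1 rad anticlockwise of x (the stub), not measured. The shaft turns only above 2.5 N m.
- plain_ring: Bystander, loose: plain aluminium ring without a tab, 50 mm outside, 32 mm bore, 14 mm high. Origin: centre of the underside.
- wide_washer: Bystander, loose: flat steel washer without a tab, 62 mm outside, 26 mm bore, 8 mm thick. Origin: centre of the underside.
- ink_can: Bystander, loose: can, 70 mm in diameter, 55 mm high, beyond the work area. Origin: centre of the underside.
- drink_bottle: Bystander, loose: black bottle, 68 mm in diameter, 210 mm high, far left. Origin: centre of the underside.
- screwdriver: Bystander, loose: screwdriver, 190 mm long, lying on the left. Origin: centre of the underside.
- pencil_pot: Bystander, loose: white cup, 72 mm across, 90 mm high, far left. Origin: centre of the underside.
- brayer: Bystander, loose: hand roller with a black roller 36 mm thick, 100 mm wide (at the origin) and a wooden handle reaching 180 mm along its -x. Origin: under the roller's centre.
- mouse: Bystander, loose: computer mouse 100 x 58 x 30 mm on a 4 mm mat near the robot. Origin: centre of the underside.
Not all that is in view belongs to the job. What is shaped like the collar but yellow is not meant.

How it is judged:
By the outcome, as a careful person would: the job done as asked, in the order asked, and still so for the second after the job is handed in, with the robot touching nothing.
It also fails if it takes over 64 s, if anything falls off the work surface, if the arm or the gripper's body presses on something with over 40 N, if the wrist force passes 120 N, or if a joint passes its speed limit or range.

## Robot

A 6-joint arm with a two-finger parallel gripper is mounted at the origin on the work surface. World frame = base frame: x ahead of the robot, y to its left, z up, the work surface at z = 0. Lengths are in m, angles in rad, forces in N, time in s.
With the tool pointing down it reaches from about 0.25 to 0.725 m from the base axis. Payload 4 kg.
Tool frame: the origin (TCP) lies midway between the tips of the shut fingers; the grasp point (between the pads) lies 19 mm behind it; z points along the fingers, y is the direction in which the jaws open and shut (so a half turn about z gives the same grasp; the last joint's range is limited). The gripper opens to 85 mm and grips with 20 to 120 N. Pads are 22 mm wide; open, the fingers measure 114 mm over their backs; the gripper's body (76 mm by 85 mm) begins 54 mm behind the grasp point. The pads swing forward as they close: fully open they stand 13 mm farther back than shut.
Start: joints at [0, 0.241, 0.005, 1.335, 0, 1.571], TCP at [0.5, -0, 0.231] pointing down, gripper open.
Joint ranges: [-2.72, 2.72], [-1.05, 1.87], [-1.09, 1.28], [-1.99, 2.15], [-1.42, 1.44], [-3.14, 3.14]. Speed limits (rad/s): [2.79, 2.79, 3.14, 3.14, 3.14, 3.14].

## Interface

Orientations are given as a unit quaternion [x, y, z, w].
In Python, from workcell import bot gives the robot as it stands.
- The arm moves only by the shell command python3 -m inch 'ROWS'. ROWS is JSON, a list of rows, each a list of 5 numbers: the shift along the tool's x, y, z scaled (see below), then the turn about the tool's z scaled (see below), then the closure, from 0 (fully open) to 1 (shut). A call has 1 to 10 rows; each row is the pose to reach, as a shift and turn from the pose commanded when the call began, along the tool's axes at that moment; what a row does not reach only later rows make up. The controller multiplies each number of a shift by 100 cm and each number of a turn by 120 degrees. A row lasts 1/8 s, in which the tool goes at most 62.5 mm and 10.7 degrees, less where a joint would pass 70% of its speed; a pose out of reach is approached as far as the arm can. A call with a number of a shift or a turn outside -1 to 1 is refused whole. A call with a gripper value outside its range is refused whole. The fingers move at their own pace and stop on an object; the grip force is fixed at half the most. Time passes only in rows, so rows that repeat a pose let the fingers close. It gives the time, the measured TCP pose, the force and the opening at its end, in the units of the state.
- bot.get_obs(): the state, without advancing time (a new reading comes with each control period).
- bot.camera(name): name is "scene" or "side" or "wrist"; returns the picture (400x640x3 uint8, red, green, blue); there is no depth.
- bot.calibration(name): a dict with "intrinsics" (3x3 intrinsics, pixels), "xyz" and "attitude" of the camera in the world; the wrist camera has in their place "tool_from_camera" (4x4, takes a point from camera to tool coordinates, whose origin is the TCP and whose axes are the flange's). Camera axes: x right, y down, z forward; pixel columns grow to the right and rows downward; lengths in m; the calibration is good to about 2 mm. A picture is of the moment at which its call begins: read the wrist's pose just before it. calibration takes no time and is no camera call.
- bot.job_done(): hands the job in, once; it reports no verdict.
Trained networks look in the newest picture that a camera, given by its name, has taken for a name from the list of things; names that differ only in an ending like _2 or _b are one class to them, and where a whole thing is asked for, a point or a joint stands for the part that bears it (a point fixed in the world has none). Each returns a list of dicts, best first, with "score" (0 to 1); they miss things now and then, are a little off and sometimes report something else, mostly with a low value. They report only what shows in the picture. A call takes as long as a camera call. They do not tell look-alikes from the thing itself.
- bot.masks_of(camera, target): "pixels" (400x640 bool, what is visible of it) and "extent" ([left, top, width, height] as shares, 0 to 1, of the picture: columns of its width, rows of its height, round what is visible of it).
- bot.spot_point(camera, target): "point" ([column, row] as shares, 0 to 1, of the picture: columns of its width, rows of its height: a listed point, or the origin of a listed thing).
The state is a dict: "clock": time; "joint_pos": joint angles; "joint_vel": joint speeds; "tau": joint torques, N m; "eef_pos": TCP position; "tool_rot": TCP orientation; "ft_force": force on the tool from outside, world axes, zero at the start; "ft_torque": the same for the moment, N m; "grip_width": finger opening in m.
Only numpy, scipy, OpenCV 4.12 (cv2) and the standard library are available. Lean on these libraries where they do the work, as an engineer would, in place of code of your own. Each camera call takes 0.05 s, during which the arm holds its last target.

## Working session

There is one attempt and no reset: what is moved stays moved. The work goes in short steps, Python scripts to look and compute and a shell command to move; the robot and the scene stay as the last step left them, time stands still between calls to the robot, and variables do not carry over. Pictures are saved under pics/ and viewed, and the job is handed in when it is done.

```bash
mkdir -p pics; cat > h.py <<'E'
from workcell import bot
import numpy as np,cv2
from scipy.spatial.transform import Rotation as R
def snap(n,f):
    o=bot.get_obs(); im=bot.camera(n); cv2.imwrite(f'pics/{f}.png',im[:,:,::-1]); return o,im
def campose(n,o=None):
    c=bot.calibration(n); K=np.array(c['intrinsics'])
    if n=='wrist':
        T=np.eye(4);T[:3,:3]=R.from_quat(o['tool_rot']).as_matrix();T[:3,3]=o['eef_pos']
        return K,T@np.array(c['tool_from_camera'])
    T=np.eye(4);a=np.array(c['attitude'])
    T[:3,:3]=a if a.shape==(3,3) else R.from_quat(a).as_matrix();T[:3,3]=c['xyz'];return K,T
def onz(n,px,z,o=None):
    K,T=campose(n,o); d=T[:3,:3]@np.linalg.inv(K)@np.array([px[0],px[1],1.]); p=T[:3,3]
    return p+d*(z-p[2])/d[2]
def proj(n,P,o=None):
    K,T=campose(n,o); P=np.asarray(P,float); q=(P-T[:3,3])@T[:3,:3]; q=q@K.T; return q[...,:2]/q[...,2:]
E
python3 - <<'E'
from h import *
for n in('scene','side','wrist'):
    o,im=snap(n,n+'0'); print(n,bot.calibration(n))
print(o)
for n in('scene','side','wrist'):
    for t in('collar','tab','gearbox','seat','shaft_end','plain_ring'):
        r=bot.spot_point(n,t)
        print(n,t,[(np.round(np.array(x['point'])*[640,400],1),round(x['score'],2)) for x in r])
E
```

```text
scene {'intrinsics': array([[382.8729743 ,   0.        , 319.84181399],
       [  0.        , 382.8729743 , 198.86974503],
       [  0.        ,   0.        ,   1.        ]]), 'xyz': array([0.90756429, 0.68660643, 1.0535757 ]), 'attitude': array([ 0.22373273,  0.92028021, -0.30991183, -0.08356232])}
side {'intrinsics': array([[403.96277017,   0.        , 317.39457469],
       [  0.        , 403.96277017, 198.13808159],
       [  0.        ,   0.        ,   1.        ]]), 'xyz': array([ 0.3804245 , -0.82728919,  0.60707413]), 'attitude': array([ 0.86553381, -0.08583692,  0.05499198, -0.49036632])}
wrist {'intrinsics': array([[318.27880741,   0.        , 322.43108999],
       [  0.        , 318.27880741, 198.5840035 ],
       [  0.        ,   0.        ,   1.        ]]), 'tool_from_camera': array([[-9.89013967e-04, -9.57393696e-01, -2.88784233e-01,
         7.30481862e-02],
       [ 9.99999378e-01, -1.09571461e-03,  2.07826132e-04,
         5.07321103e-05],
       [-5.15396533e-04, -2.88783848e-01,  9.57394184e-01,
        -1.42432625e-01],
       [ 0.00000000e+00,  0.00000000e+00,  0.
[... 1280 characters left out ...]
ay([264.2, 277.7]), 0.85), (array([296.6, 286.6]), 0.79), (array([259.1, 302.2]), 0.56)]
side gearbox [(array([277.1, 192.2]), 0.66)]
side seat [(array([277.9, 178.7]), 0.9), (array([357.1, 181. ]), 0.57)]
side shaft_end [(array([279. , 171.1]), 0.74)]
side plain_ring [(array([317.6, 257.2]), 0.74), (array([302.6, 299. ]), 0.61)]
wrist collar [(array([300., 326.]), 0.87), (array([243.1, 337.1]), 0.84), (array([249.5, 280.8]), 0.75), (array([402. , 331.5]), 0.51)]
wrist tab [(array([247.4, 295.4]), 0.82), (array([240.2, 348.5]), 0.7), (array([303.2, 330.4]), 0.55)]
wrist gearbox []
wrist seat []
wrist shaft_end []
wrist plain_ring [(array([343.3, 251.3]), 0.56), (array([398.9, 330.6]), 0.55)]
```

```bash
ls . pics
```

```text
.:
h.py
pics

pics:
scene0.png
side0.png
wrist0.png
```

View pics/scene0.png

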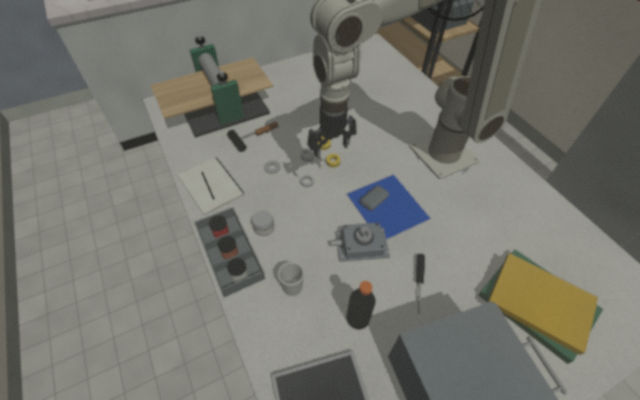

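View pics/side0.png

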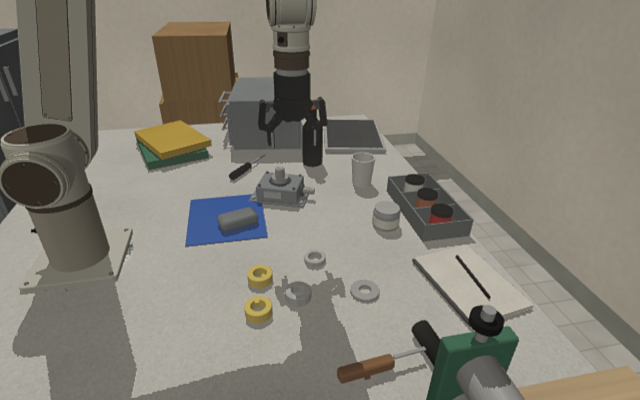

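View pics/wrist0.png

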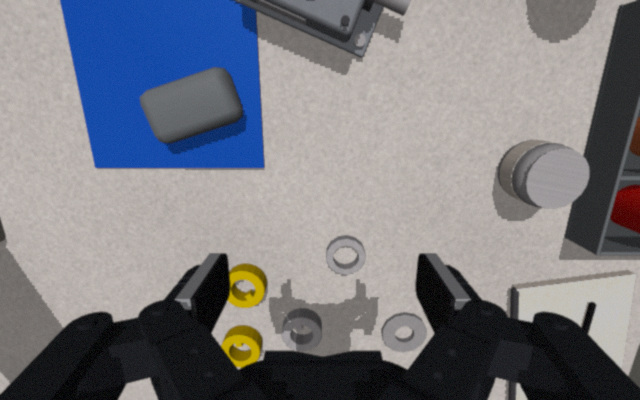

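The collar is the grey ring with the tab, at wrist pixel (301,328) and side pixel (298,293). The two yellow rings are decoys. The plain ring is at wrist (346,255) and the washer at wrist (403,331). The gearbox is at side (280,185).

```bash
python3 - <<'E'
from h import *
o=bot.get_obs(); im=cv2.imread('pics/wrist0.png')
print('collar wrist',onz('wrist',(301,328),.022,o),onz('wrist',(300,326),0,o),'side',onz('side',(298,288),.022), onz('side',(302.3,299.7),0))
print('ring',onz('wrist',(346,253),.014,o),'washer',onz('wrist',(403,331),.008,o),'yel',onz('wrist',(246,286),.022,o),onz('wrist',(242,345),.022,o),)
for p in((279,171.1),(279.5,169)): print('shaft side',onz('side',p,.091))
print('shaft scene',onz('scene',(363.6,230.9),.091), 'seat',onz('scene',(360.3,233.6),.065),onz('side',(277.9,178.7),.065))
print('mouse',onz('wrist',(190,105),.03,o))
a=cv2.resize(im[270:390,220:440],None,fx=3.5,fy=3.5,interpolation=2);cv2.imwrite('pics/w0c.png',cv2.convertScaleAbs(a,alpha=1.7))
s=cv2.imread('pics/side0.png')[150:330,230:400];cv2.imwrite('pics/s0c.png',cv2.resize(s,None,fx=3.3,fy=3.3,interpolation=2))
E
```

```text
collar wrist [ 0.47174808 -0.21084239  0.022     ] [ 0.46865136 -0.22527465  0.        ] side [ 0.47286518 -0.21526048  0.022     ] [ 0.47948176 -0.22774795  0.        ]
ring [ 0.52939338 -0.10623718  0.014     ] washer [ 0.61053262 -0.22724553  0.008     ] yel [ 0.40382536 -0.14782392  0.022     ] [ 0.39213223 -0.23784807  0.022     ]
shaft side [0.48512844 0.18130321 0.091     ]
shaft side [0.48810979 0.19399271 0.091     ]
shaft scene [0.49240778 0.2061254  0.091     ] seat [0.49528449 0.19688024 0.065     ] [0.48154166 0.1856215  0.065     ]
mouse [0.36302787 0.07080128 0.03      ]
```

View pics/w0c.png

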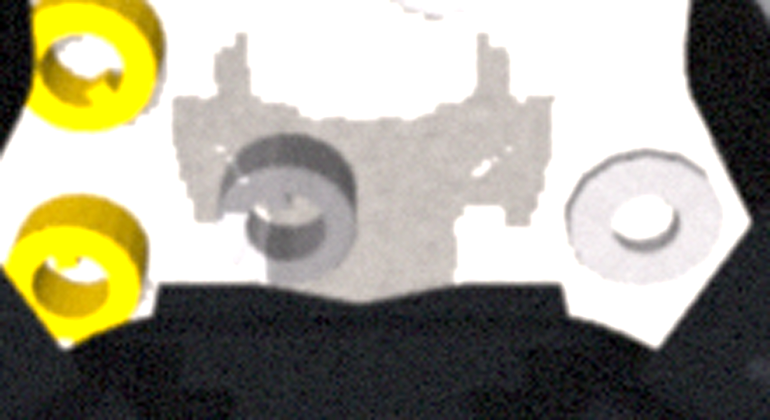

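View pics/s0c.png

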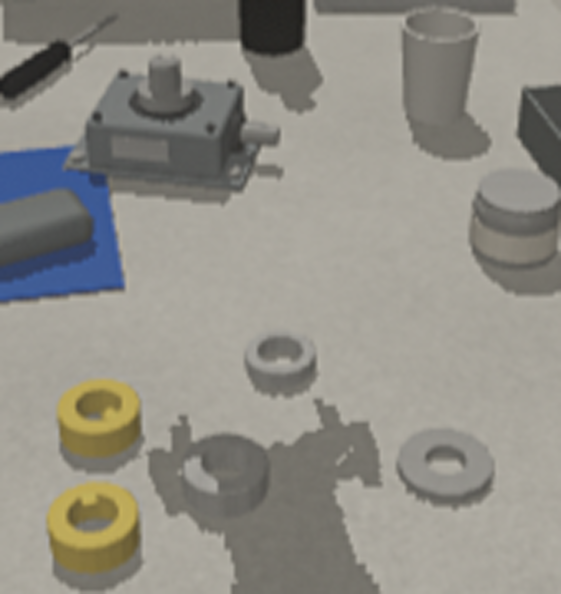

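```bash
python3 -m inch '[[-0.06,-0.007,0,0,0],[-0.12,-0.014,0,0,0],[-0.17,-0.021,0,0,0],[-0.2,-0.027,0,0,0],[-0.2,-0.027,0,0,0]]'
python3 - <<'E'
from h import *
o,im=snap('wrist','w1'); print(o['eef_pos'],o['joint_pos'],o['ft_force'],o['clock'])
for t in('collar','tab'):
    print(t,[(np.round(np.array(x['point'])*[640,400],1),round(x['score'],2)) for x in bot.spot_point('wrist',t)])
E
```

```text
clock: 1.68
eef_pos: [0.4725, -0.202, 0.2312]
tool_rot: [0.709, 0.706, -0.0, 0.0]
ft_force: [0.8, -0.1, 0.4]
grip_width: 0.0857
[ 0.47249602 -0.20198554  0.23118992] [-4.03914254e-01  2.68141258e-01  4.11672040e-02  1.34381645e+00
 -1.02190647e-04  1.17093387e+00] [ 0.80351839 -0.09244721  0.37370346] 1.675
collar [(array([322.1, 183.3]), 0.94), (array([259.6, 122.3]), 0.84), (array([253.9, 202. ]), 0.81)]
tab [(array([259.4, 136.7]), 0.82), (array([252.5, 203.4]), 0.63), (array([321.5, 179.4]), 0.58)]
```

View pics/w1.png

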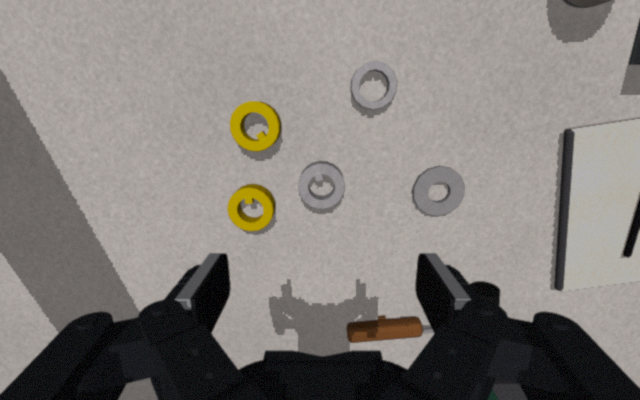

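```bash
python3 - <<'E'
from h import *
im=cv2.imread('pics/w1.png'); o=bot.get_obs()
a=cv2.resize(im[150:220,285:360],None,fx=8,fy=8,interpolation=2);cv2.imwrite('pics/w1c.png',a)
m=[x for x in bot.masks_of('wrist','collar')]
for x in m:
    ys,xs=np.nonzero(x['pixels']); print(x['score'],xs.min(),xs.max(),ys.min(),ys.max(),xs.mean(),ys.mean())
E
```

```text
0.8 297 344 160 208 320.649064171123 184.28008021390374
0.69 229 282 100 151 255.5512893982808 125.67851002865329
0.68 226 275 184 230 251.24351676154333 206.60404807084123
```

View pics/w1c.png

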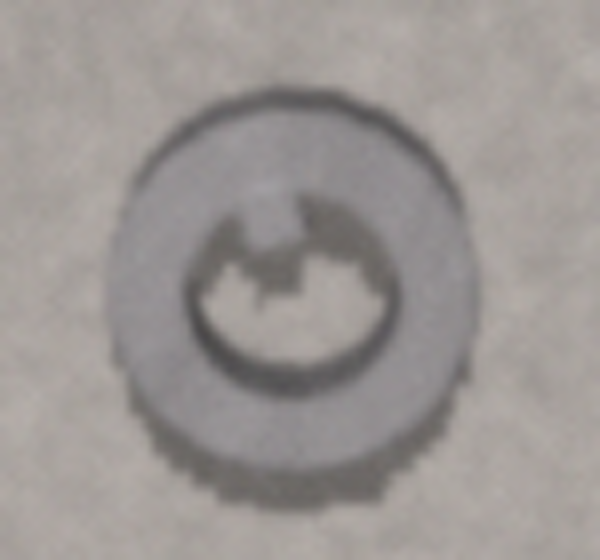

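```bash
python3 - <<'E'
from h import *
o=bot.get_obs(); c=onz('wrist',(321.5,185.7),.022,o);t=onz('wrist',(319.1,180.1),.022,o); print(c,t,np.linalg.norm(t-c),np.degrees(np.arctan2(*(t-c)[1::-1])))
print(onz('wrist',(254.5,126),.022,o),onz('wrist',(250,208),.022,o),onz('wrist',(374,85),.014,o))
K,T=campose('wrist',o);M=R.from_quat(o['tool_rot']).as_matrix()
print(M.T@(c-o['eef_pos']))
print(proj('side',c),proj('scene',c))
E
```

```text
[ 0.47224003 -0.21669161  0.022     ] [ 0.46952135 -0.21013738  0.022     ] 0.007095711510769959 112.52856606208573
[ 0.39992254 -0.15017852  0.022     ] [ 0.3889627  -0.24349758  0.022     ] [ 0.52824918 -0.10798632  0.014     ]
[-0.0176983  -0.00092027  0.20929176]
[297.81224975 288.52281592] [306.78309448 153.53207402]
```

```bash
python3 -m inch '[[-0.004,0,0.02,-0.083,0],[-0.008,0,0.04,-0.167,0],[-0.012,-0.001,0.06,-0.25,0],[-0.017,-0.001,0.08,-0.333,0],[-0.017,-0.001,0.1,-0.417,0],[-0.017,-0.001,0.12,-0.5,0],[-0.017,-0.001,0.13,-0.583,0],[-0.017,-0.001,0.14,-0.667,0],[-0.017,-0.001,0.14,-0.75,0],[-0.017,-0.001,0.14,-0.75,0]]'
python3 - <<'E'
from h import *
o,im=snap('wrist','w2'); print(o['eef_pos'],o['tool_rot'],o['joint_pos'])
E
```

```text
clock: 3.12
eef_pos: [0.4724, -0.2158, 0.0913]
tool_rot: [-0.0, 1.0, 0.0, -0.0]
ft_force: [-0.5, 0.1, -0.2]
grip_width: 0.085
[ 0.47240543 -0.21581726  0.09131153] [-5.45546793e-05  9.99999994e-01  9.38568149e-05 -2.19563528e-05] [-4.28622836e-01  3.82569590e-01 -1.80406935e-01  1.00793777e+00
  1.52475491e-04 -4.28731954e-01]
```

View pics/w2.png

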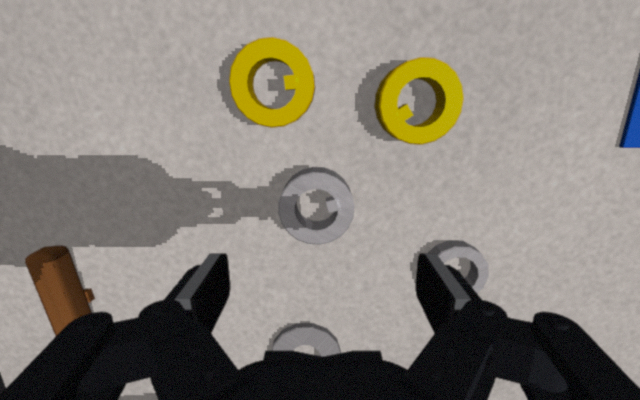

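```bash
python3 - <<'E'
from h import *
im=cv2.imread('pics/w2.png'); o=bot.get_obs()
cv2.imwrite('pics/w2c.png',cv2.resize(im[155:255,265:370],None,fx=6,fy=6,interpolation=2))
c=np.array([.4722,-.2167,.022]);t=np.linspace(0,6.28,60)[:,None]
for r in(.027,.0152):
  p=proj('wrist',c+r*np.hstack([np.cos(t),np.sin(t),0*t]),o); print(p.min(0),p.max(0))
  cv2.polylines(im,[np.int32(p)],1,(0,0,255),1)
cv2.imwrite('pics/w2d.png',cv2.resize(im[155:255,265:370],None,fx=6,fy=6,interpolation=2))
E
```

```text
[283.99460178 173.58003677] [360.76273527 246.17774025]
[300.77858594 190.3144329 ] [343.97813185 231.15115703]
```

View pics/w2d.png

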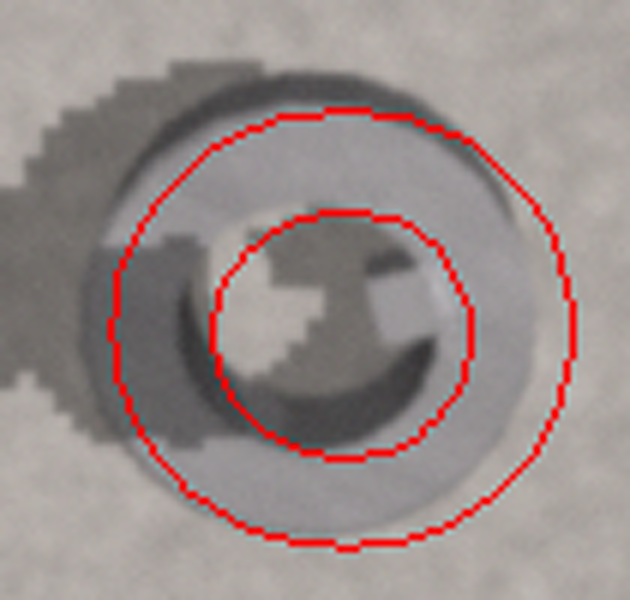

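```bash
python3 - <<'E'
from h import *
o=bot.get_obs()
c=onz('wrist',(316.2,207.3),.022,o);t=onz('wrist',(265+403/6,155+308/6),.022,o);print(c,t,np.degrees(np.arctan2(*(t-c)[1::-1])),np.linalg.norm(t-c))
E
```

```text
[ 0.46935859 -0.2210263   0.022     ] [ 0.46866955 -0.20983447  0.022     ] 93.52302686013446 0.011213023756778287
```

```bash
python3 -m inch '[[0,-0.0035,0.03,0,0],[0,-0.0035,0.06,0,0],[0,-0.0035,0.08,0,0],[0,-0.0035,0.0945,0,0],[0,-0.0035,0.0945,0,0],[0,-0.0035,0.0945,0,0]]'
python3 - <<'E'
from h import *
o,im=snap('wrist','w3'); snap('side','s3')
E
```

```text
clock: 3.92
eef_pos: [0.4727, -0.2207, -0.0024]
tool_rot: [0.0, 1.0, -0.0, 0.001]
ft_force: [0.3, -0.0, 0.5]
grip_width: 0.0855
```

View pics/w3.png

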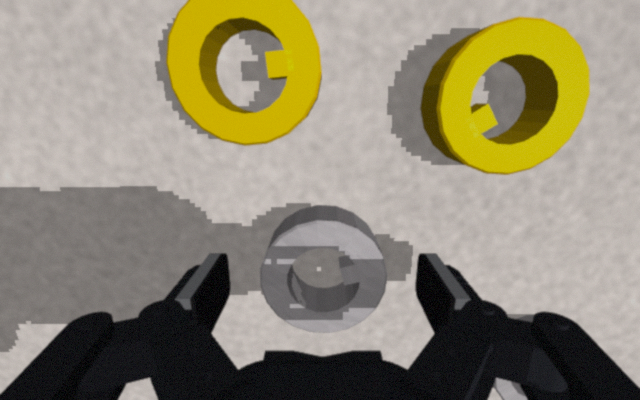

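```bash
python3 - <<'E'
from h import *
o=bot.get_obs();im=cv2.imread('pics/w3.png')
e=o['eef_pos'];t=np.linspace(0,6.28,60)[:,None]
for z in(.0,.022):
  p=proj('wrist',[e[0],e[1],z]+.027*np.hstack([np.cos(t),np.sin(t),0*t]),o); print(p.min(0),p.max(0))
cv2.imwrite('pics/w3c.png',cv2.resize(im[195:345,250:400],None,fx=4,fy=4,interpolation=2))
E
```

```text
[268.34818309 207.21194815] [378.9519219  306.93288436]
[259.82667403 224.74198906] [387.76530102 337.27102909]
```

View pics/w3c.png

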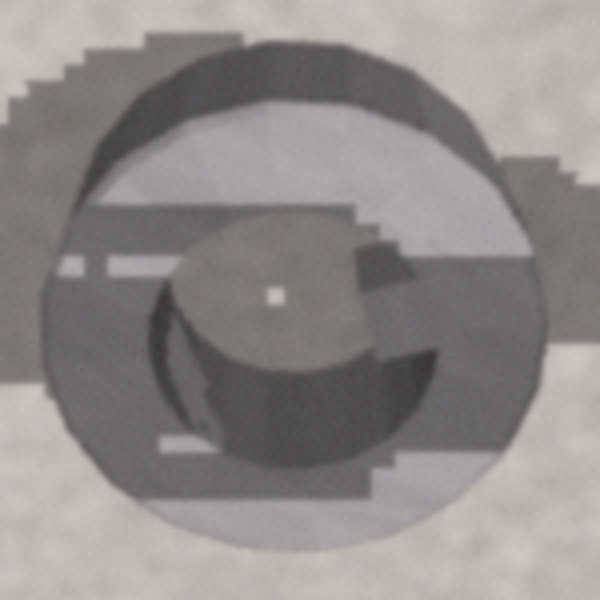

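```bash
python3 -m inch '[[-0,0,0,0,0.5],[0,0,0,0,1],[0,0,0,0,1],[0,0,0,0,1],[0,0,0,0,1],[0,0,0,0,1]]'
python3 - <<'E'
from h import *
o,im=snap('wrist','w4'); print(o['eef_pos'],o['grip_width'],o['ft_force'])
E
```

```text
clock: 4.78
eef_pos: [0.4725, -0.2207, -0.0022]
tool_rot: [0.0, 1.0, -0.0, 0.001]
ft_force: [-0.9, -0.1, 5.1]
grip_width: 0.0516
[ 0.47253439 -0.22070085 -0.00224029] 0.05159338399591926 [-0.91146718 -0.11678372  5.06388004]
```

View pics/w4.png

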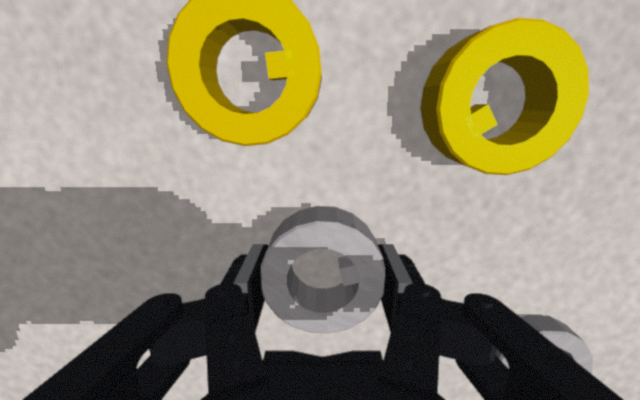

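```bash
python3 -m inch '[[0,0,-0.02,0,1],[0,0,-0.07,0,1],[0,0.02,-0.12,0,1],[-0.01,0.07,-0.17,0,1],[-0.02,0.13,-0.21,0,1],[-0.04,0.19,-0.22,0,1],[-0.06,0.25,-0.22,0,1],[-0.08,0.31,-0.22,0,1],[-0.09,0.37,-0.22,0,1],[-0.09,0.41,-0.22,0,1]]'
python3 -m inch '[[0,0,0,0,1],[0,0,0,0,1]]'
python3 - <<'E'
from h import *
o,im=snap('wrist','w5'); print(o['eef_pos'],o['grip_width'],o['ft_force'],o['joint_pos'])
for t in('seat','shaft_end','gearbox','collar','tab'):
    print(t,[(np.round(np.array(x['point'])*[640,400],1),round(x['score'],2)) for x in bot.spot_point('wrist',t)])
print('bottle',onz('scene',(358,322),0))
E
```

```text
clock: 6.08
eef_pos: [0.5622, 0.1916, 0.2163]
tool_rot: [-0.0, 1.0, -0.0, -0.0]
ft_force: [1.6, 0.3, -1.8]
grip_width: 0.052
clock: 6.32
eef_pos: [0.5615, 0.1894, 0.2162]
tool_rot: [-0.0, 1.0, -0.0, -0.001]
ft_force: [0.7, -0.3, -1.5]
grip_width: 0.0519
[0.56149503 0.18937582 0.2162047 ] 0.051882290884389 [ 0.68222596 -0.27573357 -1.45459491] [ 3.25563642e-01  4.34152317e-01  2.41385100e-01  1.37954752e+00
 -5.34288245e-04  3.24822216e-01]
seat [(array([334.8, 104.3]), 0.62)]
shaft_end [(array([333.7, 104.3]), 0.74)]
gearbox [(array([332.1, 103.3]), 0.93)]
collar [(array([323. , 257.6]), 0.96), (array([525.2,  18.6]), 0.45)]
tab [(array([342.1, 275.5]), 0.57)]
bottle [0.62495278 0.41018257 0.        ]
```

View pics/w5.png

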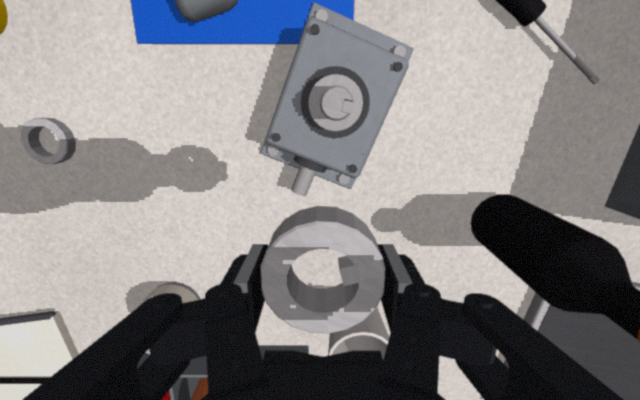

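```bash
python3 - <<'E'
from h import *
im=cv2.imread('pics/w5.png')
a=cv2.resize(im[65:140,295:375],None,fx=8,fy=8,interpolation=2);cv2.imwrite('pics/w5c.png',a)
E
```

```text
(no output)
```

View pics/w5c.png

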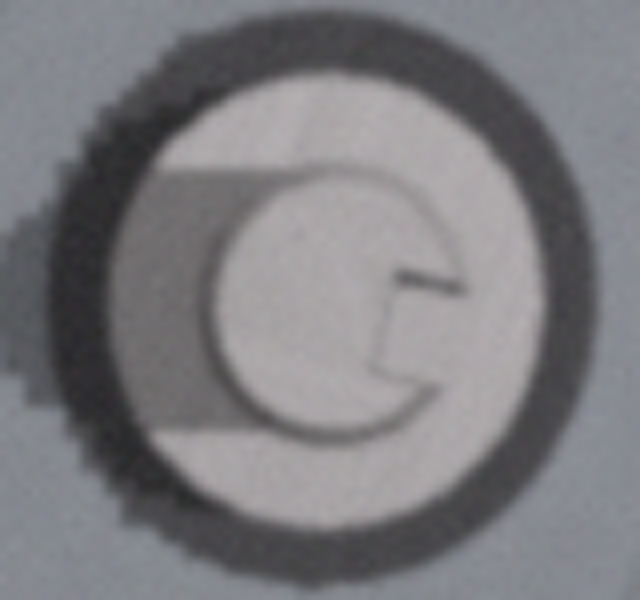

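```bash
python3 - <<'E'
from h import *
im=cv2.imread('pics/w5.png')
a=cv2.resize(im[200:340,250:395],None,fx=5,fy=5,interpolation=2);cv2.imwrite('pics/w5d.png',cv2.convertScaleAbs(a,alpha=1.2))
E
```

```text
(no output)
```

View pics/w5d.png

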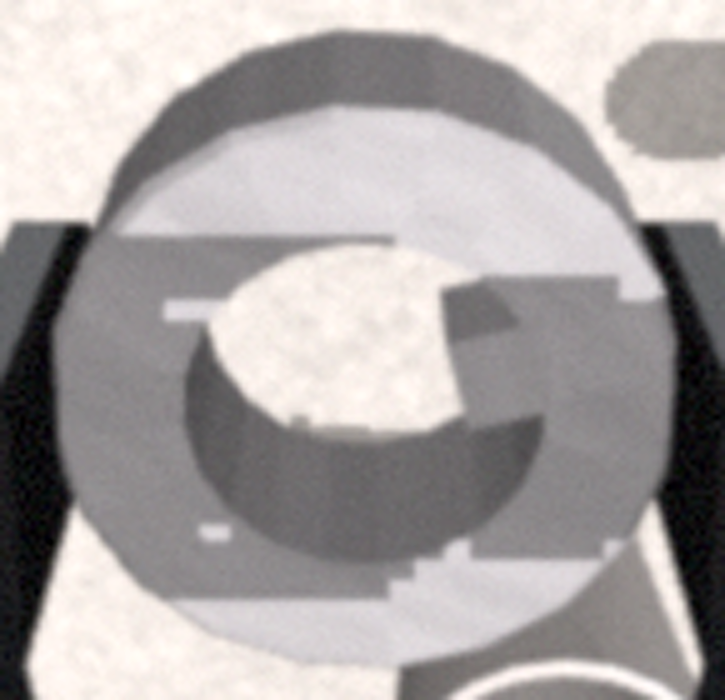

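```bash
python3 - <<'E'
from h import *
from scipy.optimize import least_squares
o=bot.get_obs()
q=lambda x,y:(250+x/5,200+y/5)
zt=o['eef_pos'][2]+.0242
P=lambda x,y:onz('wrist',q(x,y),zt,o)
tool=lambda p:R.from_quat(o['tool_rot']).as_matrix().T@(p-o['eef_pos'])
pts=np.array([tool(P(*p))[:2] for p in[(53,350),(676,350),(340,104),(230,133),(440,108),(530,147),(300,660),(400,664),(140,580),(630,540),(68,460)]])
f=least_squares(lambda v:np.hypot(*(pts-v[:2]).T)-v[2],[0,0,.027]);print('outer',f.x,f.fun)
b=np.array([tool(P(*p))[:2] for p in[(185,400),(370,562),(545,420),(360,245),(215,470),(510,500),(470,275)]])
g=least_squares(lambda v:np.hypot(*(b-v[:2]).T)-v[2],[0,0,.015]);print('bore',g.x,g.fun)
A,B,C,D=[tool(P(*p))[:2] for p in[(447,343),(518,325),(468,428),(545,412)]]
ang=lambda d:np.degrees(np.arctan2(d[0],d[1]))  # from tool y toward tool x
m=(A+C)/2
print('tab',m,np.linalg.norm(A-C),ang(B-A),ang(D-C),ang(m-f.x[:2]),ang(m-g.x[:2]),np.linalg.norm(m-f.x[:2]), 'edge',ang(A-C)-90)
# shaft
s=lambda x,y:tool(onz('wrist',(295+x/8,65+y/8),.091,o))[:2]
c=s(338,302)
print('shaft',c,'world',onz('wrist',(295+338/8,65+302/8),.091,o))
print('key',ang(s(388,326)-c),ang(s(463,292)-s(397,278)),ang(s(397,278)-s(378,372))-90,'w',np.linalg.norm(s(397,278)-s(378,372)),'diam',np.linalg.norm(s(213,302)-s(463,302)),np.linalg.norm(s(338,165)-s(338,440)))
print('boss',tool(onz('wrist',(295+327/8,65+299/8),.065,o)),tool(onz('wrist',(295+327/8,65+299/8),.05,o)))
E
```

```text
outer [ 0.00195688 -0.0001865   0.02654884] [ 2.67771900e-05 -3.83946020e-04  1.70711077e-04 -2.29280921e-05
  3.70517106e-04 -1.54258580e-04  2.22229345e-04  1.48454763e-04
  4.68186610e-05  3.18518731e-05 -4.56227322e-04]
bore [ 1.25709239e-03 -3.96109111e-05  1.50145953e-02] [ 4.57098674e-04  1.90036569e-04 -7.79459911e-05  6.82256776e-05
 -5.93743052e-04  8.25352188e-05 -1.26207096e-04]
tab [0.0033501  0.00741509] 0.008269988168540344 15.849151299696848 13.315231508049358 10.38588336140111 15.682776935769452 0.007728209384453301 edge 13.231879330249527
shaft [0.07323558 0.01144877] world [0.48897759 0.19980253 0.091     ]
key -24.606958776855596 -11.463442840741484 -10.895126791826371 w 0.00929973698245939 diam 0.02524187844332782 0.026598242949298623
boss [0.07352766 0.01138596 0.15205454] [0.07352826 0.01199236 0.16705457]
```

```bash
python3 -m inch '[[0.03,0.005,0,0.08,1],[0.06,0.011,0.01,0.16,1],[0.072,0.011,0.04,0.212,1],[0.072,0.011,0.08,0.212,1],[0.072,0.011,0.1,0.212,1],[0.072,0.011,0.1,0.212,1],[0.072,0.011,0.1,0.212,1]]'
python3 - <<'E'
from h import *
o,im=snap('wrist','w6'); print(o['eef_pos'],o['ft_force'],o['ft_torque'])
for n in('side','scene'):
    _,im=snap(n,n+'6')
a=cv2.imread('pics/w6.png')[200:340,250:395];b=cv2.imread('pics/side6.png')[120:210,230:330];c=cv2.imread('pics/scene6.png')[180:270,310:410]
cv2.imwrite('pics/m6.png',np.hstack([cv2.resize(x,(400,400),interpolation=2) for x in(b,c)]));cv2.imwrite('pics/w6c.png',cv2.resize(a,None,fx=5,fy=5,interpolation=2))
E
```

```text
clock: 7.5
eef_pos: [0.4909, 0.2004, 0.1179]
tool_rot: [0.221, 0.975, 0.001, 0.001]
ft_force: [0.7, 0.4, -1.1]
grip_width: 0.0519
[0.49090674 0.20041208 0.11794237] [ 0.74577059  0.41950731 -1.14475632] [-0.03459338 -0.02905238  0.05272641]
```

View pics/m6.png

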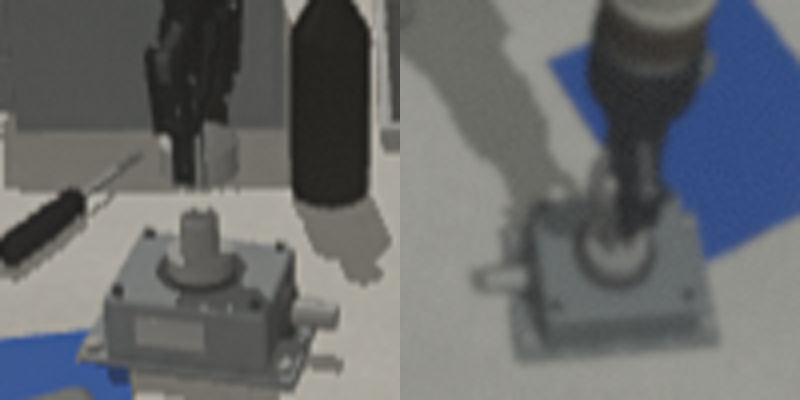

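View pics/w6c.png

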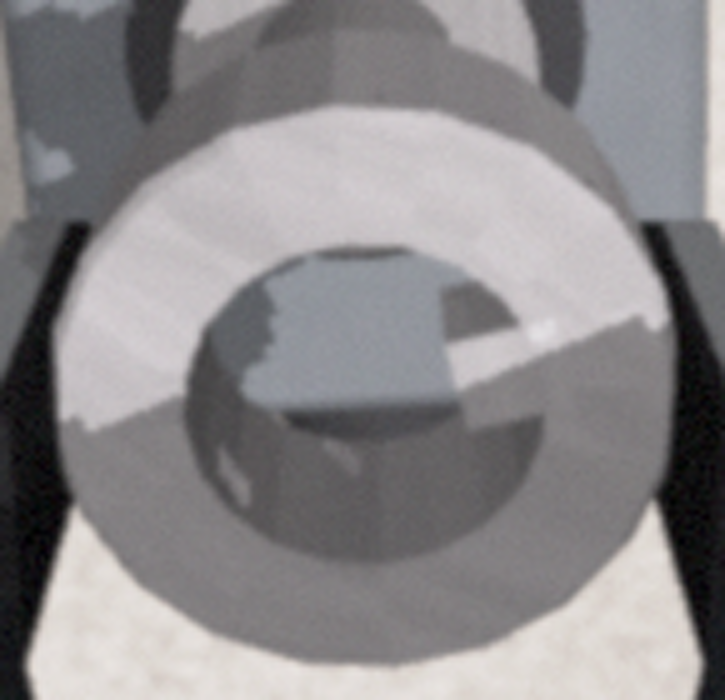

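```bash
python3 - <<'E'
from h import *
o=bot.get_obs();M=R.from_quat(o['tool_rot']).as_matrix();e=o['eef_pos']
print('toolx',M[:,0])
cc=e+M@[.0016,-.0001,-.002]; print('collar bottom c',cc)
for z in(.118,.14): print('side collar',proj('side',[cc[0],cc[1],z]),'L/R',proj('side',[cc[0]-.027,cc[1],z]),proj('side',[cc[0]+.027,cc[1],z]))
for s in((.489,.2,.091),(.489,.19,.091),(.493,.2,.091)): print('side shaft',s,proj('side',s),'scene',proj('scene',s))
b=cv2.imread('pics/side6.png')[130:200,240:330];cv2.imwrite('pics/s6c.png',cv2.resize(b,None,fx=8,fy=8,interpolation=2))
E
```

```text
toolx [-0.90289795  0.42985104 -0.00183994]
collar bottom c [0.48956933 0.2013442  0.1201919 ]
side collar [279.33673571 159.18361107] L/R [269.71434621 159.93089755] [288.87727797 158.44268094]
side collar [279.04128842 151.99750343] L/R [269.32045989 152.72119975] [288.6786047  151.28002443]
side shaft (0.489, 0.2, 0.091) [279.55042143 168.03506227] scene [363.49720305 228.92257858]
side shaft (0.489, 0.19, 0.091) [279.99011292 169.6030894 ] scene [361.75347716 226.42972823]
side shaft (0.493, 0.2, 0.091) [280.95323497 167.92057197] scene [362.3566983  229.43486781]
```

View pics/s6c.png

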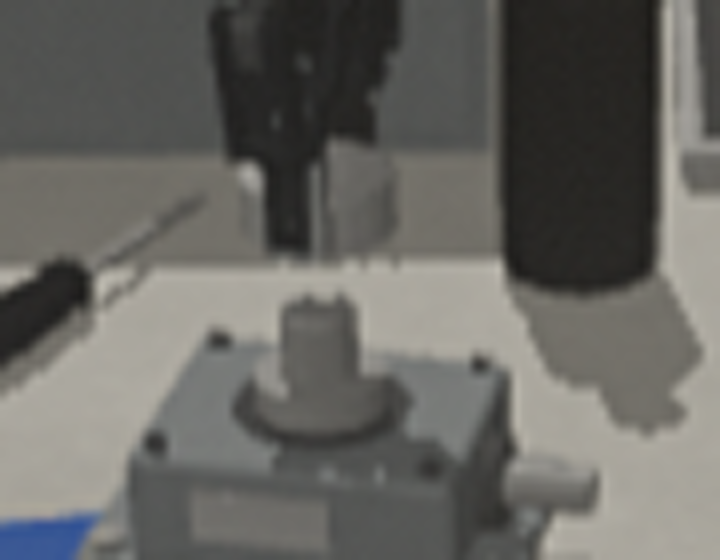

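```bash
python3 -m inch '[[0,0,0.012,0,1],[0,0,0.024,0,1],[0,0,0.027,0,1],[0,0,0.03,0,1],[0,0,0.032,0,1],[0,0,0.034,0,1],[0,0,0.036,0,1],[0,0,0.036,0,1]]'
python3 - <<'E'
from h import *
o,im=snap('wrist','w7'); print(o['eef_pos'],o['ft_force'],o['ft_torque'])
snap('side','side7')
b=cv2.imread('pics/side7.png')[130:200,240:330];cv2.imwrite('pics/s7c.png',cv2.resize(b,None,fx=7,fy=7,interpolation=2))
E
```

```text
clock: 8.65
eef_pos: [0.4899, 0.2005, 0.0807]
tool_rot: [0.22, 0.975, -0.0, -0.0]
ft_force: [-0.2, -0.2, -1.2]
grip_width: 0.0521
[0.48994884 0.20048824 0.08073324] [-0.21196735 -0.24328062 -1.22885293] [ 0.02465843 -0.01390567  0.0150106 ]
```

View pics/w7.png

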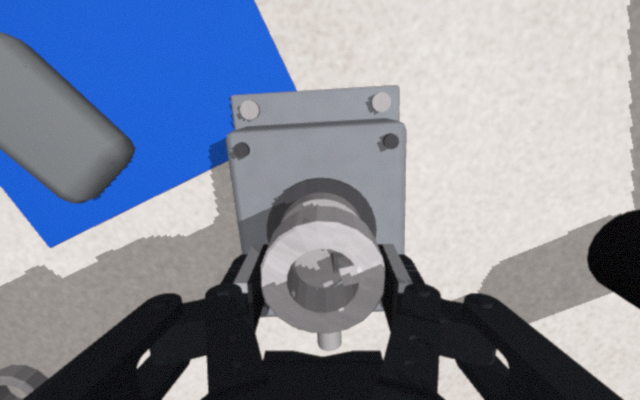

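View pics/s7c.png

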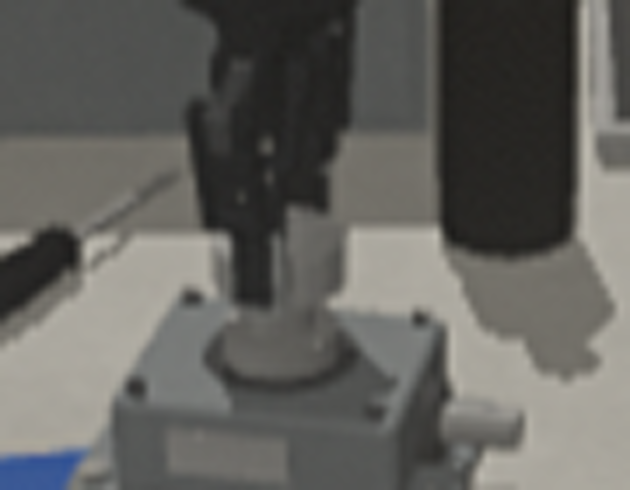

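```bash
python3 - <<'E'
from h import *
a=cv2.imread('pics/w7.png')[200:340,250:395]
cv2.imwrite('pics/w7c.png',cv2.resize(a,None,fx=5,fy=5,interpolation=2))
E
```

```text
(no output)
```

View pics/w7c.png

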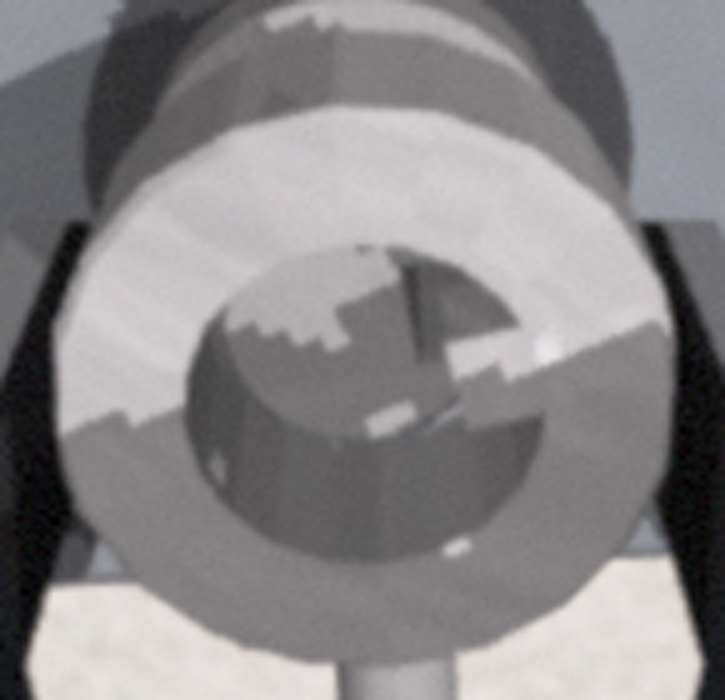

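```bash
python3 -m inch '[[0,0,0.002,0,1],[0,0,0.004,0,1],[0,0,0.005,0,1],[0,0,0.006,0,1],[0,0,0.007,0,1],[0,0,0.007,0,1]]'
```

```text
clock: 9.5
eef_pos: [0.4899, 0.2005, 0.0737]
tool_rot: [0.22, 0.975, -0.0, -0.0]
ft_force: [-0.2, -0.7, -0.5]
grip_width: 0.0519
```

```bash
python3 -m inch '[[0,0,0.001,0,1],[0,0,0.002,0,1],[0,0,0.003,0,1],[0,0,0.004,0,1],[0,0,0.004,0,1]]'
```

```text
clock: 10.12
eef_pos: [0.4899, 0.2005, 0.0697]
tool_rot: [0.22, 0.975, -0.0, -0.0]
ft_force: [0.6, 1.0, -0.9]
grip_width: 0.0522
```

```bash
python3 -m inch '[[0,0,0.001,0,1],[0,0,0.002,0,1],[0,0,0.003,0,1],[0,0,0.004,0,1],[0,0,0.005,0,1],[0,0,0.0055,0,1],[0,0,0.0055,0,1]]'
```

```text
clock: 11.0
eef_pos: [0.49, 0.2005, 0.0643]
tool_rot: [0.22, 0.975, -0.0, -0.0]
ft_force: [0.3, 0.8, -1.1]
grip_width: 0.0519
```

```bash
python3 -m inch '[[0,0,0.0005,0,1],[0,0,0.001,0,1],[0,0,0.0015,0,1],[0,0,0.0015,0,1]]'
```

```text
clock: 11.5
eef_pos: [0.49, 0.2005, 0.0628]
tool_rot: [0.22, 0.975, 0.0, 0.0]
ft_force: [-0.4, 0.0, -1.0]
grip_width: 0.052
```

```bash
python3 -m inch '[[0,0,0.0005,0,1],[0,0,0.001,0,1],[0,0,0.001,0,1]]'
```

```text
clock: 11.88
eef_pos: [0.49, 0.2005, 0.0628]
tool_rot: [0.22, 0.975, 0.0, 0.0]
ft_force: [-2.3, -0.1, 5.5]
grip_width: 0.0518
```

```bash
python3 -m inch '[[0,0,-0.0005,0,1],[0,0,-0.0005,0,0.5],[0,0,-0.0005,0,0],[0,0,-0.0005,0,0],[0,0,-0.0005,0,0],[0,0,-0.0005,0,0],[0,0,-0.0005,0,0]]'
python3 - <<'E'
from h import *
snap('wrist','w8')
E
```

```text
clock: 12.75
eef_pos: [0.49, 0.2005, 0.0622]
tool_rot: [0.22, 0.975, -0.0, -0.0]
ft_force: [-0.7, -0.5, 0.5]
grip_width: 0.0854
```

View pics/w8.png

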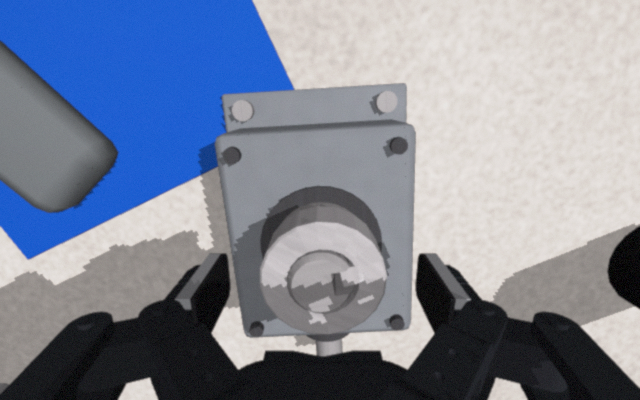

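The fingers are open and clear of the collar, with the tab in the keyway and the shaft standing proud at (325,280). I'll retreat straight up and check.

```bash
python3 -m inch '[[0,0,-0.03,0,0],[0,0,-0.07,0,0],[-0.03,0,-0.11,0,0],[-0.06,0,-0.14,0,0],[-0.07,0,-0.15,0,0],[-0.07,0,-0.15,0,0],[-0.07,0,-0.15,0,0]]'
python3 - <<'E'
from h import *
o,_=snap('wrist','w9'); snap('side','side9')
b=cv2.imread('pics/side9.png')[140:210,240:330];c=cv2.imread('pics/w9.png')[40:200,240:420]
cv2.imwrite('pics/m9.png',np.hstack([cv2.resize(x,(400,330),interpolation=2) for x in(b,c)]))
E
```

```text
clock: 13.68
eef_pos: [0.5523, 0.1704, 0.2113]
tool_rot: [0.22, 0.975, -0.0, -0.001]
ft_force: [-0.0, -0.3, -0.5]
grip_width: 0.0857
```

View pics/m9.png

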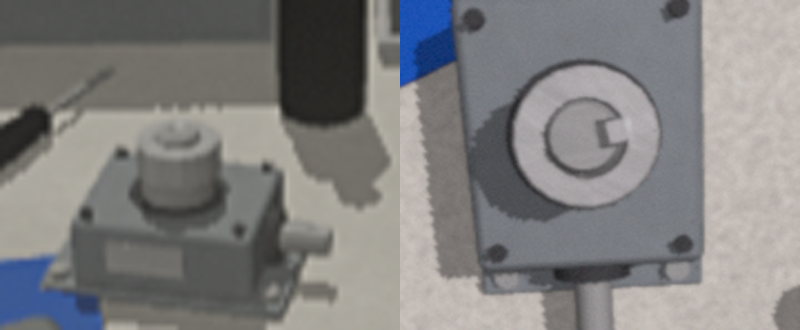

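View pics/side9.png

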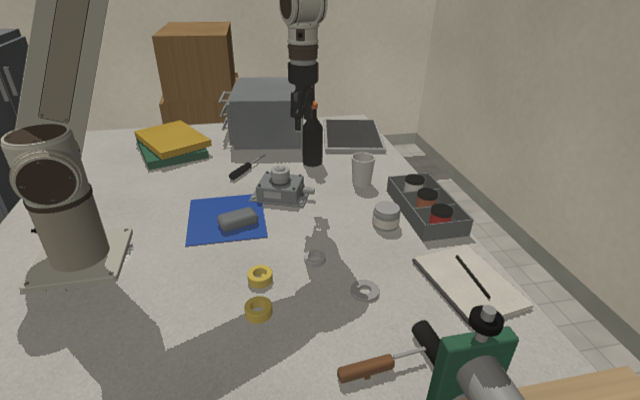

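The collar sits level on the boss at side (280,175), with the shaft standing slightly above it and the tab in the keyway. The other things are where they were, and the gripper is clear. I'll hand the job in.

```bash
python3 -c "
from workcell import bot
print(bot.job_done())"
```

```text
the job is handed in; nothing more can be done
None
```

The collar is on the keyed shaft, tab side up and fully home on the steel shoulder, and the gripper has let go and moved clear. The robot's clock read about 14 s of the 64 s allowed.

- **Fit:** I measured the tab and keyway angles in the wrist camera and turned the collar about 25° before lowering it. The tab went straight into the keyway, so no turning under pressure was needed.
- **Force:** The descent met no noticeable resistance. Contact on the shoulder came at the expected height (TCP 0.0628 m, so the collar's underside was at about 65 mm) with about 5.5 N.
- **Last checks:** After release, the wrist and side pictures showed the collar level on the boss, the tab in the keyway and the shaft end a little above the collar's top. The other things on the table looked where they had been.
- **What disagreed:** Early position estimates of the collar differed by up to 6 mm between views. The keyway angle estimates differed by about 13°. I used the edge-based angle and tool-relative offsets, and the free descent bore them out.

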